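# Index a tile-polishing turntable

## Robot

A 6-joint arm with a two-finger parallel gripper is mounted at the origin on the work surface. World frame = base frame: x ahead of the robot, y to its left, z up, the work surface at z = 0. Lengths are in mm, angles in rad, forces in N, time in s.
With the tool pointing down it reaches from about 325 to 875 mm from the base axis. Payload 4.4 kg.
Tool frame: the origin (TCP) lies between the finger pads; the fingertips stand 8 mm ahead of it and the grasp point (between the pads) lies 11 mm behind it; z points along the fingers, y is the line along which they close (so a half turn about z gives the same grasp; the last joint's range is limited). The gripper opens to 85 mm and grips with 20 to 120 N. Pads are 22 mm wide; open, the fingers measure 114 mm over their backs; the gripper's body (76 mm by 85 mm) begins 54 mm behind the grasp point. The pads swing forward as they close: fully open they stand 13 mm farther back than shut.
Start: joints at [1.143, 0.207, 1.542, -0, 1.393, -0.15], TCP at [157.145, 553.112, 239.282] pointing down, gripper open.
Joint ranges: [-2.73, 2.73], [-0.86, 2.22], [0.23, 2.46], [-1.11, 4.25], [0.08, 2.63], [-2.82, 2.82]. Speed limits (rad/s): [2.79, 2.79, 3.14, 3.14, 3.14, 3.14].

## Interface

Orientations are given as a unit quaternion [w, x, y, z].
In Python, from workcell import arm gives the robot as it stands.
- The arm moves only by the shell command python3 -m handwheel 'ROWS' [FORCE]. ROWS is JSON, one flat list of numbers, 5 for each row, row after row: the gripper's target within -1 to 1 (fully open at 1, half-way at 0, shut at -1), then the shift along the tool's x, y, z in cm, then the turn about the tool's z in rad. In form: [grip, x, y, z, turn, grip, x, y, z, turn, ...]. A call has 1 to 12 rows; each row is the pose to reach, as a shift and turn from the pose commanded when the call began, along the tool's axes at that moment; what a row does not reach only later rows make up. A row lasts 1/12 s, in which the tool goes at most 41.7 mm and 7.16 degrees, less where a joint would pass 70% of its speed; a pose out of reach is approached as far as the arm can. A call with a gripper value outside its range is refused whole. The fingers move at their own pace and stop on an object; FORCE is the grip in N (left out, the last holds). Time passes only in rows, so rows that repeat a pose let the fingers close. It gives the time, the measured TCP pose, the force, the opening and the grip force at its end, in the units of the state.
- arm.get_obs(): the state, without advancing time (a new reading comes with each control period).
- arm.capture(name): name is "side" or "top"; returns a dict with "frame" (480x640x3 uint8, red, green, blue), "fx", "fy", "cx", "cy" (pixels), "rvec" (rotation vector, rad) and "tvec" (3), from world to camera coordinates, as OpenCV has them. Camera axes: x right, y down, z forward; pixel columns grow to the right and rows downward; lengths in mm; the calibration is good to about 2 mm. A picture is of the moment at which its call begins. There is no depth.
- arm.close_job(): hands the job in; it is judged then, once.
Trained networks look in the newest picture that a camera, given by its name, has taken for a name from the list of things; names that differ only in an ending like _2 or _b are one class to them, and where a whole thing is asked for, a point or a joint stands for the part that bears it (a point fixed in the world has none). Each returns a list of dicts, best first, with "confidence" (0 to 1); they miss things now and then, are a little off and sometimes report something else, mostly with a low value. They report only what shows in the picture. A call takes as long as a camera call. They do not tell look-alikes from the thing itself.
- arm.spot_in(camera, thing): "point" ([x, y, z] in mm, in world coordinates, good to about 4 mm: the middle of the surface that is visible of it).
The state is a dict: "clock": time; "joint_positions": joint angles; "joint_vel": joint speeds; "joint_efforts": joint torques, N m; "tcp_pos": TCP position; "orientation": TCP orientation; "ft_force": force on the tool from outside, world axes, zero at the start; "torque": the same for the moment, N m; "finger_gap": finger opening in mm; "grip_force": force on a finger pad.
Only numpy, scipy, OpenCV 4.12 (cv2) and the standard library are available. Lean on these libraries where they do the work, as an engineer would, in place of code of your own. Each camera call takes 0.05 s, during which the arm holds its last target. There are 200 camera calls.

## Task

Bring the raw red-brown tile round to the front of the turntable, at the yellow arrow on its base, ready for polishing: pull the spring pin up and turn its knob into the rest notch so that it stays out by itself, turn the table round, then turn the knob back and let the pin drop fully home in the next index hole so that the table is locked. Keep both tiles seated in their pockets, and leave the rubbing brick and the polishing pads beside the turntable where they are.

Things in the scene. Friction and masses are not known exactly. Their poses are not given: they have to be found in the camera images.
- stand: Grey steel base of the turntable, fixed to the bench, plate 330 x 260 x 12 mm. Origin on the bench, on the disc's axis; z up. Its -x side is the front, towards the robot give or take 0.45 rad, where a tongue with a yellow arrow juts out. A bracket at its +x side, top 68 mm above the bench, reaches over the disc's rim; the pin's upright axis is 130 mm from the disc's axis along the stand's +x.
- turntable (a joint): Turn of the aluminium disc (296 mm diameter, 12 mm thick) about the upright axis through the stand's origin, rad, anticlockwise from above positive; 0 at the start, where the pin locks it. Four brass-ringed index holes, one every quarter turn (12 mm wide, 130 mm from the axis). Turns with about 2 N at the handle when the pin is out, and stays where it is left.
- disc_centre (a point): On the disc's axis, at its top face, 50 mm above the bench. Its x and y axes turn with the disc. The disc carries a blue rubber mould, 94 mm along x, 180 mm along y, top 66 mm above the bench, with two 77 mm square pockets side by side along y, one tile in each, centred 43 mm from the axis and standing 2 mm proud.
- handle_top (a point): Centre of the top of the disc's turning handle: an upright black round peg, 20 mm diameter, its grip from 64 to 110 mm above the bench (this point: 110 mm), 95 mm from the disc's axis. It stands at the front of the disc at the start and goes round with it; it does not spin.
- pin_pull (a joint): Lift of the spring pin, m: 0 = fully home in an index hole, about 0.010 = its nose rests on the disc between holes, 0.014 = parked in the rest notch, above 0.017 = clear to be turned, 0.022 = end of travel. The spring pushes down with 8 N at home, 13 N at full lift. Its rounded 9 mm nose finds a hole that is up to about 4 mm off and pulls the disc true.
- pin_turn (a joint): Turn of the pin's knob about its upright axis, rad, anticlockwise from above positive; 0 at the start. At lifts under 14 mm a cross pin in a deep slot lets it turn by no more than 0.28 rad. Lifted by 17 to 22 mm it turns freely either way; lowered at any turn from 1.2 to 1.9 rad (either way) it drops 3 mm into a wide rest notch and stays out.
- pin_housing (a point): Top of the 24 mm square notched steel housing on the pin's axis, 90 mm above the bench; it stands 22 mm high on the bracket, which is 40 mm wide. Rest notches 3 mm deep are cut in its top a quarter turn either way from the deep slot. To let the pin home: lift it out of the notch, turn the knob back to 0 (within 0.15 rad) and lower it.
- knob_top (a point): Centre of the top of the pin's round black knob, 34 mm diameter, 22 mm high, with a white line across its top; 113.5 mm above the bench when the pin is home; it rises and turns with the pin. A red band shows under it when the pin is out.
- work_spot (a point): The work position at the front of the stand, under the middle of a tile brought there: 43 mm from the disc's axis towards the stand's -x side, 54 mm above the bench (the pocket's floor).
- tile_raw: Raw red-brown tile with pale cement smears, 74 x 74 x 14 mm, loose in one pocket of the blue mould, left or right of the axis at the start. Origin at the centre of its underside, which lies on the pocket floor 54 mm above the bench.
- tile_done: Finished white tile of the same size in the other pocket. Origin at the centre of its underside.
- rubbing_brick: Dark grey rubbing brick 100 x 45 x 35 mm on the bench to the left of the turntable; leave it.
- pads: Stack of three round polishing pads, 100 mm diameter, 21 mm high, on the bench to the right of the turntable; leave it.
Not all that is in view belongs to the job. Of the things that look like the tile_raw, the middle-sized one is meant.

How it is judged:
By the outcome, as a careful person would: the job done as asked, in the order asked, and still so for the second after the job is handed in, with the robot touching nothing.
It also fails if it takes over 66 s, if anything falls off the work surface, if the arm or the gripper's body presses on something with over 40 N, if the wrist force passes 120 N, or if a joint passes its speed limit or range.

## Working session

There is one attempt and no reset: what is moved stays moved. The work goes in short steps, Python scripts to look and compute and a shell command to move; the robot and the scene stay as the last step left them, time stands still between calls to the robot, and variables do not carry over. Pictures are saved under pics/ and viewed, at most 10 in all, crops included, and the job is handed in when it is done.

```bash
mkdir -p pics; ls
cat > h.py <<'E'
import numpy as np, cv2
from workcell import arm
def shot(n,f):
    c=arm.capture(n); cv2.imwrite('pics/'+f,cv2.cvtColor(c['frame'],cv2.COLOR_RGB2BGR)); return c
def ray(c,u,v,z):
    R=cv2.Rodrigues(np.array(c['rvec'],float))[0]; t=np.array(c['tvec'],float).ravel()
    o=-R.T@t; d=R.T@np.array([(u-c['cx'])/c['fx'],(v-c['cy'])/c['fy'],1]); return o+d*(z-o[2])/d[2]
def proj(c,p):
    R=cv2.Rodrigues(np.array(c['rvec'],float))[0]; t=np.array(c['tvec'],float).ravel()
    q=R@np.array(p,float)+t; return c['fx']*q[0]/q[2]+c['cx'],c['fy']*q[1]/q[2]+c['cy']
E
python3 - <<'E'
from h import *
for n in('top','side'):
    c=shot(n,n+'1.png')
    for t in('knob_top','handle_top','disc_centre','pin_housing','tile_raw','tile_done','stand','rubbing_brick','pads'):
        print(n,t,[(np.round(r['point']).tolist(),round(r['confidence'],2)) for r in arm.spot_in(n,t)][:4])
o=arm.get_obs();print(o['clock'],o['tcp_pos'],o['orientation'],o['finger_gap'])
E
```

```text
pics
top knob_top [([659.0, -22.0, 114.0], 0.52)]
top handle_top [([523.0, -53.0, 49.0], 0.59)]
top disc_centre [([526.0, -53.0, 50.0], 0.88)]
top pin_housing [([538.0, -51.0, 47.0], 0.95)]
top tile_raw [([519.0, -13.0, 66.0], 0.82), ([734.0, 281.0, 18.0], 0.74), ([602.0, 198.0, 10.0], 0.57)]
top tile_done [([542.0, -91.0, 67.0], 0.64)]
top stand [([537.0, -53.0, 49.0], 0.16)]
top rubbing_brick [([420.0, 160.0, 36.0], 0.56)]
top pads [([563.0, -273.0, 22.0], 0.85)]
side knob_top [([657.0, -34.0, 113.0], 0.77)]
side handle_top [([502.0, -94.0, 53.0], 0.63), ([484.0, -99.0, 50.0], 0.6)]
side disc_centre [([502.0, -91.0, 51.0], 0.72)]
side pin_housing [([484.0, -98.0, 50.0], 0.86), ([656.0, -32.0, 112.0], 0.63), ([418.0, 142.0, 32.0], 0.5)]
side tile_raw [([601.0, 194.0, 13.0], 0.85), ([519.0, -16.0, 67.0], 0.84), ([729.0, 270.0, 20.0], 0.77)]
side tile_done [([541.0, -94.0, 68.0], 0.69), ([654.0, -29.0, 111.0], 0.61)]
side stand [([487.0, -96.0, 48.0], 0.71)]
side rubbing_brick [([420.0, 140.0, 36.0], 0.6), ([519.0, -18.0, 69.0], 0.5)]
side pads [([555.0, -285.0, 21.0], 0.83)]
1.0 [157.14123298 553.13909976 239.3209586 ] [-5.42898071e-06  1.37954024e-01  9.90438632e-01  5.79179566e-05] 85.15012943024269
```

View pics/top1.png

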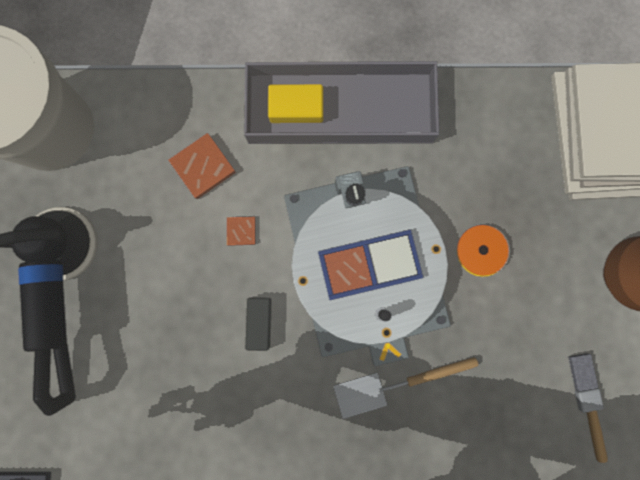

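View pics/side1.png

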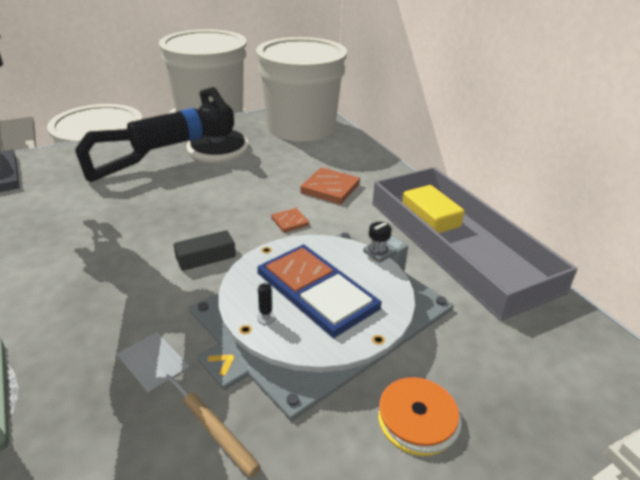

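Raw tile (350,270 in the top view) is left of the axis and between the two other look-alikes in size, so the table turns +π/2. Knob is at (355,194), handle top at (385,315), and the holes at (303,281), (436,249) and (386,332). In the side view the knob is at (380,229) and the handle top at (265,287).

Run:
```python
from h import *
c=arm.capture('top'); s=arm.capture('side')
g=cv2.cvtColor(c['frame'],cv2.COLOR_RGB2GRAY).astype(int); f=c['frame'].astype(int)
def blob(mask,u,v,r):
    m=np.zeros(mask.shape,bool); m[v-r:v+r+1,u-r:u+r+1]=mask[v-r:v+r+1,u-r:u+r+1]
    y,x=np.nonzero(m); return x.mean(),y.mean(),(x.min(),x.max(),y.min(),y.max())
P=[]
for u,v in((303,281),(436,249),(386,332)):
    b=blob((f[...,0]-f[...,2]>35)|(g<90),u,v,7); p=ray(c,*b[:2],50);P.append(p);print('hole',b,p.round(1))
m=(P[0]+P[1])/2; d=m-P[2]; print('centre',m.round(1),'yaw',np.arctan2(d[1],d[0]),np.linalg.norm(d),'yaw2',np.arctan2(*( (P[0]-P[1])[[1,0]]))-np.pi/2,np.linalg.norm(P[0]-P[1])/2)
for n,u,v,z in(('knob',355,194,113.5),('handle',385,315,110)):
    b=blob(g<60,u,v,13);print(n,b,ray(c,*b[:2],z).round(1))
a=np.arctan2(d[1],d[0])
k=m+130*np.array([np.cos(a),np.sin(a),0]);h=m-95*np.array([np.cos(a),np.sin(a),0])
print('pred knob',k.round(1),'handle',h.round(1))
k[2]=113.5;h[2]=110
for n,p in(('knob',k),('h',h)): print(n,proj(c,p),proj(s,p))
def crop(c,u,v,r=40): return cv2.resize(c['frame'][v-r:v+r,u-r:u+r],(390,290) if 0 else (290,290),interpolation=cv2.INTER_NEAREST)
im=np.vstack([np.hstack([crop(c,355,194),crop(c,385,315)]),np.hstack([crop(s,380,229),crop(s,265,287)])])
cv2.imwrite('pics/crops.png',cv2.cvtColor(im,cv2.COLOR_RGB2BGR))
```

```text
hole (np.float64(302.5), np.float64(280.390243902439), (np.int64(298), np.int64(307), np.int64(276), np.int64(285))) [504.3  74.8  50. ]
hole (np.float64(435.63291139240505), np.float64(248.63291139240508), (np.int64(431), np.int64(440), np.int64(244), np.int64(253))) [ 563.9 -177.9   50. ]
hole (np.float64(386.2674418604651), np.float64(332.30232558139534), (np.int64(382), np.int64(391), np.int64(327), np.int64(337))) [407.5 -81.6  50. ]
centre [534.1 -51.6  50. ] yaw 0.23319347074025915 130.15415642379733 yaw2 0.23183876335641185 129.85819059452103
knob (np.float64(355.58088235294116), np.float64(193.72794117647058), (np.int64(347), np.int64(363), np.int64(185), np.int64(202))) [657.2 -22.3 113.5]
handle (np.float64(384.2340425531915), np.float64(314.29787234042556), (np.int64(379), np.int64(389), np.int64(311), np.int64(319))) [443.6 -70.4 110. ]
pred knob [660.6 -21.5  50. ] handle [441.7 -73.5  50. ]
knob (np.float64(355.15109253604635), np.float64(191.871011033748)) (np.float64(380.62396216043174), np.float64(226.4122695674978))
h (np.float64(386.03157264952296), np.float64(315.4186295426019)) (np.float64(264.76905826734134), np.float64(287.05118958449185))
```

View pics/crops.png

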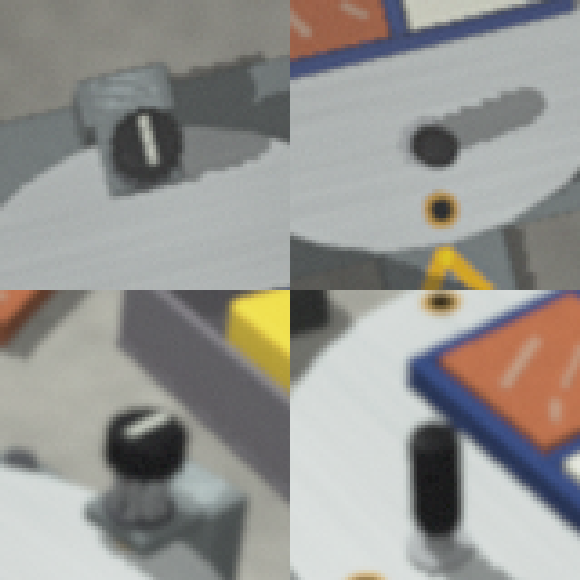

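Centre is (534.1, -51.6) with yaw 0.233. That puts the knob at about (660, -21.7) and the handle at about (442, -73.3).

```bash
cat >> h.py <<'E'
C=np.array([534.1,-51.6]);A=0.233
def at(r,a): return C+r*np.array([np.cos(A+a),np.sin(A+a)])
def state():
    o=arm.get_obs(); w,x,y,z=o['orientation']; from scipy.spatial.transform import Rotation as Ro
    return o,Ro.from_quat([x,y,z,w]).as_matrix()
def to(xy,z,yaw):
    o,R=state(); s=R.T@(np.array([*xy,z])-o['tcp_pos'])/10
    cur=np.arctan2(R[1,1],R[0,1]); t=-(yaw-cur); return np.append(s,t).round(3)
def rep():
    o,R=state(); print('t',round(o['clock'],2),'tcp',o['tcp_pos'].round(1) if hasattr(o['tcp_pos'],'round') else np.round(o['tcp_pos'],1),'yaw',round(float(np.arctan2(R[1,1],R[0,1])),3),'q',np.round(o['joint_positions'],2),'F',np.round(o['ft_force'],1),'gap',round(o['finger_gap'],1),'gf',round(o['grip_force'],1))
E
python3 -c "
from h import *
rep();print(to((659.8,-21.6),200,A+np.pi/2))"
```

```text
t 1.1 tcp [157.1 553.1 239.3] yaw 1.294 q [ 1.14  0.21  1.54  0.    1.39 -0.15] F [ 0.2  0.  -0. ] gap 85.5 gf 0.0
[-64.059 -41.547   3.927  -0.51 ]
```

```bash
R='-64.06,-41.55,3.93,-0.51'; python3 -m handwheel '[1,-32,-20.8,2,-0.25, 1,-32,-20.8,2,-0.25, 1,-32,-20.8,2,-0.25, 1,-32,-20.8,2,-0.25, 1,-64.06,-41.55,3.93,-0.51, 1,-64.06,-41.55,3.93,-0.51, 1,-64.06,-41.55,3.93,-0.51, 1,-64.06,-41.55,3.93,-0.51, 1,-64.06,-41.55,3.93,-0.51, 1,-64.06,-41.55,3.93,-0.51, 1,-64.06,-41.55,3.93,-0.51, 1,-64.06,-41.55,3.93,-0.51]'
python3 -c "
from h import *
rep();print(to((659.8,-21.6),150,A+np.pi/2))"
```

```text
clock: 2.1
tcp_pos: [476.7, 187.6, 214.6]
orientation: [0.0, -0.116, 0.993, 0.0]
ft_force: [1.2, 1.1, -0.5]
finger_gap: 85.6
grip_force: 0.0
t 2.1 tcp [476.7 187.6 214.6] yaw 1.804 q [ 0.21  0.09  1.72  0.    1.32 -1.6 ] F [ 1.2  1.1 -0.5] gap 85.6 gf 0.0
[-12.98  -24.579   6.469  -0.   ]
```

```bash
python3 -m handwheel '[1,-12.98,-24.58,6,0, 1,-12.98,-24.58,6,0, 1,-12.98,-24.58,6,0, 1,-12.98,-24.58,6,0, 1,-12.98,-24.58,6,0, 1,-12.98,-24.58,6,0, 1,-12.98,-24.58,6.47,0, 1,-12.98,-24.58,6.47,0, 1,-12.98,-24.58,6.47,0, 1,-12.98,-24.58,6.47,0]'
python3 -c "
from h import *
rep();print(to((659.8,-21.6),96,A+np.pi/2))
c=shot('side','s2.png');cv2.imwrite('pics/s2c.png',cv2.resize(cv2.imread('pics/s2.png')[130:310,260:500],None,fx=3,fy=3))"
```

```text
clock: 2.93
tcp_pos: [658.2, -19.6, 149.2]
orientation: [-0.001, -0.116, 0.993, 0.0]
ft_force: [-0.5, -0.6, 0.6]
finger_gap: 85.3
grip_force: 0.0
t 2.93 tcp [658.2 -19.6 149.2] yaw 1.804 q [-0.16  0.46  1.4   0.    1.28 -1.96] F [-0.5 -0.6  0.6] gap 85.3 gf 0.0
[-0.115 -0.241  5.319 -0.   ]
```

View pics/s2c.png

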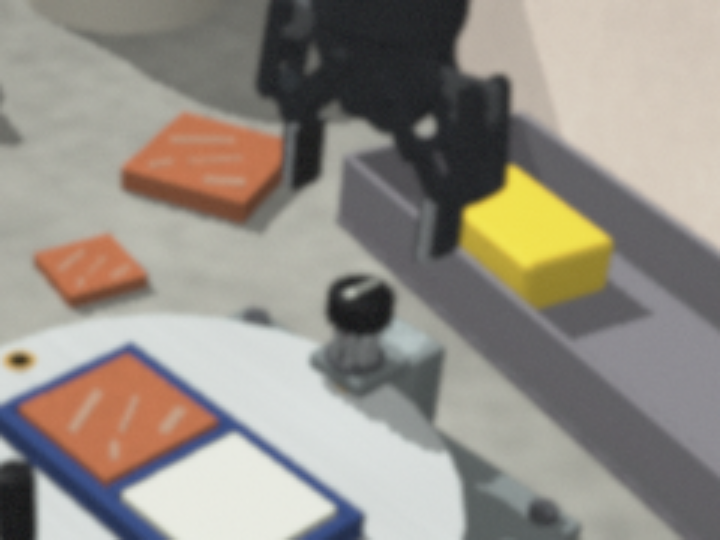

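The open fingers straddle the knob (360,305 in the crop), about 36 mm above it. I'm lowering and gripping.

```bash
python3 -m handwheel '[1,0,0,2,0, 1,0,0,4,0, 1,0,0,5.3,0, 1,0,0,5.3,0, 1,0,0,5.3,0]'; python3 -c "
from h import *
rep()"; python3 -m handwheel '[-1,0,0,0,0, -1,0,0,0,0, -1,0,0,0,0, -1,0,0,0,0, -1,0,0,0,0, -1,0,0,0,0, -1,0,0,0,0, -1,0,0,0,0, -1,0,0,0,0, -1,0,0,0,0]' 40;python3 -c "
from h import *
rep()"
```

```text
clock: 3.4
tcp_pos: [657.7, -18.7, 96.3]
orientation: [-0.001, -0.117, 0.993, 0.0]
ft_force: [1.1, 0.2, 0.0]
finger_gap: 85.1
grip_force: 0.0
t 3.4 tcp [657.7 -18.7  96.3] yaw 1.805 q [-0.16  0.52  1.44  0.    1.19 -1.97] F [1.1 0.2 0. ] gap 85.1 gf 0.0
clock: 4.23
tcp_pos: [659.9, -21.5, 98.3]
orientation: [0.001, -0.116, 0.993, -0.001]
ft_force: [-0.0, -4.7, 5.6]
finger_gap: 32.7
grip_force: 41.1
t 4.23 tcp [659.9 -21.5  98.3] yaw 1.804 q [-0.16  0.52  1.43 -0.    1.19 -1.97] F [-0.  -4.7  5.6] gap 32.7 gf 41.1
```

```bash
python3 -m handwheel '[-1,0,0,-0.5,0, -1,0,0,-1,0, -1,0,0,-1.5,0, -1,0,0,-2.0,0, -1,0,0,-2.0,0, -1,0,0,-2.0,0]' 60;python3 -c "
from h import *
rep()
for n in('top','side'):print(arm.capture(n) and [(np.round(r['point'],1).tolist(),round(r['confidence'],2)) for r in arm.spot_in(n,'knob_top')])
c=shot('side','s3.png');cv2.imwrite('pics/s3c.png',cv2.resize(cv2.imread('pics/s3.png')[170:290,320:480],None,fx=4,fy=4))"
```

```text
clock: 4.73
tcp_pos: [659.4, -21.4, 113.8]
orientation: [0.001, -0.116, 0.993, -0.001]
ft_force: [9.9, -5.7, -12.5]
finger_gap: 31.7
grip_force: 60.6
t 4.73 tcp [659.4 -21.4 113.8] yaw 1.803 q [-0.16  0.5   1.43 -0.    1.22 -1.97] F [  9.9  -5.7 -12.5] gap 31.7 gf 60.6
[]
[([652.5, -28.2, 129.3], 0.64)]
```

View pics/s3c.png

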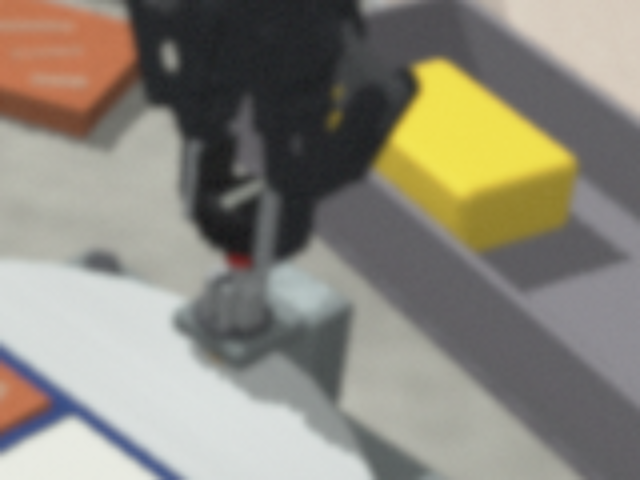

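The red band shows, so the pin is out by about 16–17 mm. I'm lifting 3 mm more, then turning.

```bash
python3 -m handwheel '[-1,0,0,-0.2,0, -1,0,0,-0.35,0, -1,0,0,-0.35,0, -1,0,0,-0.35,0]' 60;python3 -c "
from h import *
rep()"; python3 -m handwheel '[-1,0,0,0,0.1, -1,0,0,0,0.2, -1,0,0,0,0.3, -1,0,0,0,0.4, -1,0,0,0,0.4]';python3 -c "
from h import *
rep()"
```

```text
clock: 5.32
tcp_pos: [659.4, -21.5, 116.8]
orientation: [0.001, -0.116, 0.993, -0.001]
ft_force: [8.5, -5.4, -13.8]
finger_gap: 31.9
grip_force: 60.7
t 5.32 tcp [659.4 -21.5 116.8] yaw 1.803 q [-0.16  0.49  1.42 -0.    1.22 -1.97] F [  8.5  -5.4 -13.8] gap 31.9 gf 60.7
clock: 5.73
tcp_pos: [659.5, -21.6, 116.7]
orientation: [0.001, 0.085, 0.996, -0.001]
ft_force: [8.8, -5.8, -13.7]
finger_gap: 32.0
grip_force: 60.8
t 5.73 tcp [659.5 -21.6 116.7] yaw 1.4 q [-0.16  0.49  1.42 -0.    1.22 -1.56] F [  8.8  -5.8 -13.7] gap 32.0 gf 60.8
```

```bash
python3 -m handwheel '[-1,0,0,0,0.12, -1,0,0,0,0.24, -1,0,0,0,0.36, -1,0,0,0,0.48, -1,0,0,0,0.6, -1,0,0,0,0.72, -1,0,0,0,0.84, -1,0,0,0,0.96, -1,0,0,0,1.08, -1,0,0,0,1.17, -1,0,0,0,1.17, -1,0,0,0,1.17]';python3 -c "
from h import *
rep();print(arm.get_obs()['torque'])
c=shot('side','s4.png');cv2.imwrite('pics/s4c.png',cv2.resize(cv2.imread('pics/s4.png')[170:290,320:480],None,fx=4,fy=4))"
```

```text
clock: 6.73
tcp_pos: [659.1, -22.0, 116.6]
orientation: [0.001, 0.62, 0.784, -0.001]
ft_force: [8.4, -7.3, -13.8]
finger_gap: 32.0
grip_force: 61.0
t 6.73 tcp [659.1 -22.  116.6] yaw 0.233 q [-0.16  0.49  1.42 -0.    1.22 -0.4 ] F [  8.4  -7.3 -13.8] gap 32.0 gf 61.0
[-1.18074803 -1.41507682 -0.01874495]
```

View pics/s4c.png

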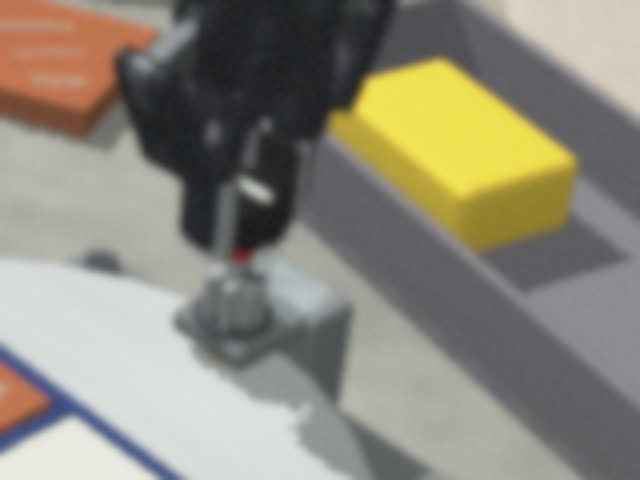

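The white line has turned with the gripper. I'm lowering into the notch.

```bash
python3 -m handwheel '[-1,0,0,0.2,0, -1,0,0,0.4,0, -1,0,0,0.6,0, -1,0,0,0.6,0, -1,0,0,0.6,0]';python3 -c "
from h import *
rep()"
```

```text
clock: 7.2
tcp_pos: [659.2, -22.0, 112.3]
orientation: [0.001, 0.62, 0.785, -0.001]
ft_force: [4.2, -6.9, -6.9]
finger_gap: 32.2
grip_force: 61.7
t 7.2 tcp [659.2 -22.  112.3] yaw 0.233 q [-0.16  0.5   1.43 -0.    1.21 -0.4 ] F [ 4.2 -6.9 -6.9] gap 32.2 gf 61.7
```

```bash
python3 -m handwheel '[-1,0,0,0.2,0, -1,0,0,0.2,0, 1,0,0,0.2,0, 1,0,0,0.2,0, 1,0,0,0.2,0, 1,0,0,0.2,0, 1,0,0,0.2,0, 1,0,0,0.2,0, 1,0,0,-3,0, 1,0,0,-6,0,1,0,0,-6,0]';python3 -c "
from h import *
rep()
c=shot('side','s5.png');cv2.imwrite('pics/s5c.png',cv2.resize(cv2.imread('pics/s5.png')[170:290,320:480],None,fx=4,fy=4))
print(to(at(95,np.pi),150,A), at(95,np.pi))"
```

```text
clock: 8.12
tcp_pos: [663.0, -20.2, 181.8]
orientation: [0.006, 0.62, 0.785, 0.003]
ft_force: [1.4, 0.1, 2.0]
finger_gap: 85.6
grip_force: 0.0
t 8.12 tcp [663.  -20.2 181.8] yaw 0.234 q [-0.16  0.43  1.37  0.    1.33 -0.4 ] F [1.4 0.1 2. ] gap 85.6 gf 0.0
[-7.9000e-02 -2.2694e+01  2.7360e+00  1.0000e-03] [441.66708221 -73.53526178]
```

View pics/s5c.png

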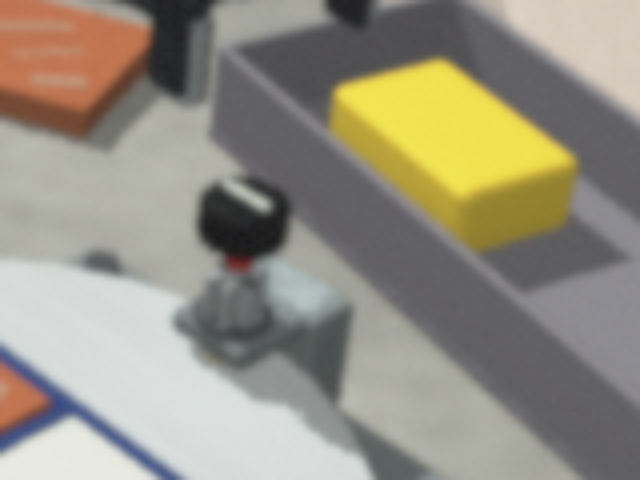

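The knob is parked: raised, red band visible, line turned. Next is the handle.

```bash
python3 -m handwheel '[1,0,-11,1,0, 1,0,-11,1,0, 1,0,-22.4,2.3,0, 1,0,-22.4,2.3,0, 1,0,-22.4,2.3,0, 1,0,-22.4,2.3,0, 1,0,-22.4,2.3,0, 1,0,-22.4,2.3,0, 1,0,-22.4,2.3,0,1,0,-22.4,2.3,0,1,0,-22.4,2.3,0]';python3 -c "
from h import *
rep()
print(to((442,-73.3),84,A))"
```

```text
clock: 9.08
tcp_pos: [442.2, -71.7, 151.5]
orientation: [0.001, 0.619, 0.785, 0.0]
ft_force: [1.0, 0.9, 1.0]
finger_gap: 85.3
grip_force: 0.0
t 9.08 tcp [442.2 -71.7 151.5] yaw 0.235 q [-0.35  0.03  1.93  0.    1.18 -0.59] F [1.  0.9 1. ] gap 85.3 gf 0.0
[-1.450e-01 -6.200e-02  6.752e+00  2.000e-03]
```

```bash
python3 -m handwheel '[1,-0.1,0,3,0, 1,-0.1,0,6,0, 1,-0.1,0,6.7,0, 1,-0.1,0,6.7,0, -1,-0.1,0,6.7,0, -1,-0.1,0,6.7,0, -1,-0.1,0,6.7,0, -1,-0.1,0,6.7,0, -1,-0.1,0,6.7,0, -1,-0.1,0,6.7,0, -1,-0.1,0,6.7,0, -1,-0.1,0,6.7,0]' 40;python3 -m handwheel '[-1,0,0,0,0,-1,0,0,0,0]'; python3 -c "
from h import *
rep()
o,R=state();p=np.array(o['tcp_pos'][:2]);r=np.linalg.norm(p-C);print(r,np.arctan2(*(p-C)[::-1])-A+2*np.pi)
for k in range(1,14):
  a=k*0.12 if k<13 else np.pi/2; q=at(95,np.pi+a)-at(95,np.pi); print(k,(R.T@np.append(q,0))[:2].round(1)/10,-a)"
```

```text
clock: 10.08
tcp_pos: [440.3, -73.3, 85.2]
orientation: [-0.0, 0.62, 0.785, -0.001]
ft_force: [-5.7, -1.7, 6.8]
finger_gap: 18.7
grip_force: 39.5
clock: 10.25
tcp_pos: [440.3, -73.3, 85.2]
orientation: [-0.0, 0.62, 0.785, -0.001]
ft_force: [-5.3, -1.6, 7.0]
finger_gap: 19.2
grip_force: 39.5
t 10.25 tcp [440.3 -73.3  85.2] yaw 0.234 q [-0.36  0.13  1.98 -0.    1.02 -0.59] F [-5.3 -1.6  7. ] gap 19.2 gf 39.5
96.2271368100022 3.1357220546981144
1 [-1.14  0.07] -0.12
2 [-2.26  0.27] -0.24
3 [-3.35  0.6 ] -0.36
4 [-4.39  1.07] -0.48
5 [-5.37  1.65] -0.6
6 [-6.27  2.35] -0.72
7 [-7.08  3.15] -0.84
8 [-7.79  4.04] -0.96
9 [-8.39  5.01] -1.08
10 [-8.86  6.04] -1.2
11 [-9.21  7.13] -1.3199999999999998
12 [-9.43  8.25] -1.44
13 [-9.51  9.49] -1.5707963267948966
```

```bash
python3 -m handwheel '[-1,-0.55,0.02,0,-0.06, -1,-1.14,0.07,0,-0.12, -1,-1.7,0.15,0,-0.18, -1,-2.26,0.27,0,-0.24, -1,-2.8,0.42,0,-0.3, -1,-3.35,0.6,0,-0.36, -1,-3.88,0.82,0,-0.42, -1,-4.39,1.07,0,-0.48, -1,-4.89,1.35,0,-0.54, -1,-5.37,1.65,0,-0.6, -1,-5.37,1.65,0,-0.6]'; python3 -c "
from h import *
rep()
o,R=state();p=np.array(o['tcp_pos'][:2]);r=np.linalg.norm(p-C);print(r,np.arctan2(*(p-C)[::-1])-A+2*np.pi-np.pi)
b=0.6
for k in range(1,11):
  a=k*0.0971; q=at(95,np.pi+a+b)-at(95,np.pi+b); print(k,(R.T@np.append(q,0))[:2].round(1)/10,-a)"
```

```text
clock: 11.17
tcp_pos: [469.9, -122.8, 85.2]
orientation: [0.001, 0.359, 0.933, -0.001]
ft_force: [-4.8, -2.2, 6.6]
finger_gap: 18.8
grip_force: 41.0
t 11.17 tcp [ 469.9 -122.8   85.2] yaw 0.836 q [-0.43  0.21  1.89 -0.    1.04 -1.27] F [-4.8 -2.2  6.6] gap 18.8 gf 41.0
95.86583458680563 0.6045805079752258
1 [-0.92  0.04] -0.0971
2 [-1.83  0.17] -0.1942
3 [-2.73  0.39] -0.2913
4 [-3.6  0.7] -0.3884
5 [-4.44  1.08] -0.48550000000000004
6 [-5.23  1.55] -0.5826
7 [-5.98  2.09] -0.6797000000000001
8 [-6.67  2.7 ] -0.7768
9 [-7.3   3.38] -0.8739
10 [-7.85  4.11] -0.9710000000000001
```

```bash
python3 -m handwheel '[-1,-0.92,0.04,0,-0.097, -1,-1.83,0.17,0,-0.194, -1,-2.73,0.39,0,-0.291, -1,-3.6,0.7,0,-0.388, -1,-4.44,1.08,0,-0.486, -1,-5.23,1.55,0,-0.583, -1,-5.98,2.09,0,-0.68, -1,-6.67,2.7,0,-0.777, -1,-7.3,3.38,0,-0.874, -1,-7.85,4.11,0,-0.971, -1,-7.85,4.11,0,-0.971, -1,-7.85,4.11,0,-0.971]'; python3 -c "
from h import *
rep()
o,R=state();p=np.array(o['tcp_pos'][:2]);r=np.linalg.norm(p-C);print(r,np.arctan2(*(p-C)[::-1])-A+np.pi)"
```

```text
clock: 12.17
tcp_pos: [555.7, -143.9, 85.2]
orientation: [0.0, -0.116, 0.993, -0.001]
ft_force: [-2.1, -1.6, 5.9]
finger_gap: 19.2
grip_force: 41.4
t 12.17 tcp [ 555.7 -143.9   85.2] yaw 1.803 q [-0.4   0.37  1.67 -0.    1.09 -2.21] F [-2.1 -1.6  5.9] gap 19.2 gf 41.4
94.79369115831298 1.567555273674785
```

```bash
python3 -m handwheel '[1,0,0,0,0, 1,0,0,0,0, 1,0,0,0,0, 1,0,0,0,0, 1,0,0,0,0, 1,0,0,0,0, 1,0,0,-3,0, 1,0,0,-7,0, 1,0,0,-11,0, 1,0,0,-11,0,1,0,0,-11,0]'; python3 -c "
from h import *
rep()
print(to((659.3,-22),200,A))
c=shot('top','t6.png');cv2.imwrite('pics/t6c.png',cv2.resize(cv2.imread('pics/t6.png')[150:380,230:520],None,fx=2.5,fy=2.5))"
```

```text
clock: 13.08
tcp_pos: [557.7, -144.4, 198.2]
orientation: [0.004, -0.117, 0.993, -0.002]
ft_force: [-0.6, -0.2, -0.6]
finger_gap: 85.2
grip_force: 0.0
t 13.08 tcp [ 557.7 -144.4  198.2] yaw 1.805 q [-0.4   0.24  1.59  0.    1.3  -2.21] F [-0.6 -0.2 -0.6] gap 85.2 gf 0.0
[-12.723   9.554  -0.143   1.572]
```

View pics/t6c.png

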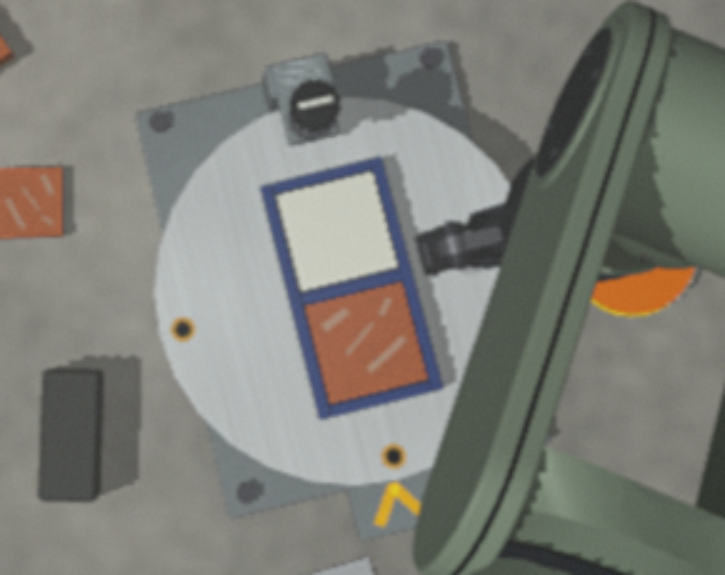

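The raw tile is at the front by the arrow. The holes at (302.8,281.6) and (387.2,332.4) match the index positions to about 1 mm. Back to the knob.

```bash
python3 -m handwheel '[1,-6,5,0,0.8, 1,-6,5,0,0.8, 1,-12.8,9.5,0,1.57, 1,-12.8,9.5,0,1.57, 1,-12.8,9.5,0,1.57, 1,-12.8,9.5,0,1.57, 1,-12.8,9.5,0,1.57, 1,-12.8,9.5,0,1.57, 1,-12.8,9.5,0,1.57, 1,-12.8,9.5,0,1.57, 1,-12.8,9.5,0,1.57, 1,-12.8,9.5,0,1.57]'; python3 -m handwheel '[1,-12.8,9.5,0,1.57]' >/dev/null 2>&1 <<<'' & wait; python3 -c "
from h import *
rep()
print(to((659.3,-21.9),111,A))"
```

```text
clock: 14.13
tcp_pos: [656.0, -21.0, 190.9]
orientation: [-0.002, 0.59, 0.808, -0.001]
ft_force: [-0.2, -0.2, 0.2]
finger_gap: 85.3
grip_force: 0.0
t 14.22 tcp [682.2 -39.7 186.8] yaw 0.189 q [-0.19  0.49  1.28  0.    1.39 -0.38] F [ 1.8  0.6 -2.7] gap 85.6 gf 0.0
[ 2.108 -1.776  7.638 -0.044]
```

I sent one stray extra row by mistake. It was harmless, in free air, and I'm correcting it.

```bash
python3 -m handwheel '[1,2.1,-1.8,3,0, 1,2.1,-1.8,3,0, 1,2.1,-1.8,3,0, 1,2.1,-1.8,3,0, 1,2.1,-1.8,3,0]'; python3 -c "
from h import *
rep()
print(to((659.3,-21.9),111,A))"
```

```text
clock: 14.63
tcp_pos: [670.8, -28.4, 165.2]
orientation: [0.001, 0.636, 0.771, 0.0]
ft_force: [0.2, 0.7, -0.0]
finger_gap: 85.3
grip_force: 0.0
t 14.63 tcp [670.8 -28.4 165.2] yaw 0.191 q [-0.17  0.47  1.36 -0.    1.32 -0.36] F [ 0.2  0.7 -0. ] gap 85.3 gf 0.0
[ 0.864 -1.017  5.416 -0.042]
```

```bash
python3 -m handwheel '[1,0.9,-1,1,-0.042, 1,0.9,-1,1,-0.042, 1,0.9,-1,1,-0.042, 1,0.9,-1,1,-0.042, 1,0.9,-1,1,-0.042]'; python3 -c "
from h import *
rep()
print(to((659.3,-21.9),111,A))"
```

```text
clock: 15.05
tcp_pos: [659.7, -21.7, 155.6]
orientation: [0.001, 0.62, 0.784, 0.001]
ft_force: [-0.9, -0.5, 0.2]
finger_gap: 85.4
grip_force: 0.0
t 15.05 tcp [659.7 -21.7 155.6] yaw 0.232 q [-0.16  0.45  1.4  -0.    1.29 -0.4 ] F [-0.9 -0.5  0.2] gap 85.4 gf 0.0
[-4.000e-03 -5.400e-02  4.464e+00 -1.000e-03]
```

```bash
python3 -m handwheel '[1,0,0,2,0, 1,0,0,4.4,0, 1,0,0,4.4,0, 1,0,0,4.4,0, -1,0,0,4.4,0, -1,0,0,4.4,0, -1,0,0,4.4,0, -1,0,0,4.4,0, -1,0,0,4.4,0, -1,0,0,4.4,0, -1,0,0,4.4,0, -1,0,0,4.4,0]' 60; python3 -c "
from h import *
rep()"; python3 -m handwheel '[-1,0,0,-0.2,0, -1,0,0,-0.4,0, -1,0,0,-0.6,0, -1,0,0,-0.6,0, -1,0,0,-0.6,0]'; python3 -c "
from h import *
rep()"
```

```text
clock: 16.05
tcp_pos: [659.4, -21.3, 111.7]
orientation: [0.001, 0.62, 0.784, 0.001]
ft_force: [-0.2, 0.6, 6.9]
finger_gap: 32.6
grip_force: 59.7
t 16.05 tcp [659.4 -21.3 111.7] yaw 0.233 q [-0.16  0.5   1.43  0.    1.21 -0.4 ] F [-0.2  0.6  6.9] gap 32.6 gf 59.7
clock: 16.47
tcp_pos: [658.9, -21.3, 113.1]
orientation: [0.0, 0.62, 0.784, 0.0]
ft_force: [7.0, -0.8, -12.7]
finger_gap: 32.2
grip_force: 60.7
t 16.47 tcp [658.9 -21.3 113.1] yaw 0.232 q [-0.16  0.5   1.43  0.    1.22 -0.4 ] F [  7.   -0.8 -12.7] gap 32.2 gf 60.7
```

```bash
python3 -m handwheel '[-1,0,0,-0.2,0, -1,0,0,-0.4,0, -1,0,0,-0.4,0, -1,0,0,-0.4,0]'; python3 -c "
from h import *
rep()"; python3 -m handwheel '[-1,0,0,0,-0.1, -1,0,0,0,-0.2, -1,0,0,0,-0.3, -1,0,0,0,-0.4, -1,0,0,0,-0.5, -1,0,0,0,-0.5]';python3 -c "
from h import *
rep();print(arm.get_obs()['torque'])"
```

```text
clock: 16.8
tcp_pos: [658.9, -21.3, 116.7]
orientation: [0.0, 0.62, 0.784, 0.0]
ft_force: [8.3, 0.2, -13.4]
finger_gap: 32.6
grip_force: 60.8
t 16.8 tcp [658.9 -21.3 116.7] yaw 0.232 q [-0.16  0.49  1.42  0.    1.22 -0.4 ] F [  8.3   0.2 -13.4] gap 32.6 gf 60.8
clock: 17.3
tcp_pos: [658.6, -21.4, 116.5]
orientation: [-0.0, 0.406, 0.914, 0.0]
ft_force: [6.8, -1.5, -13.5]
finger_gap: 32.3
grip_force: 60.8
t 17.3 tcp [658.6 -21.4 116.5] yaw 0.736 q [-0.16  0.49  1.42  0.    1.22 -0.9 ] F [  6.8  -1.5 -13.5] gap 32.3 gf 60.8
[-0.06890385 -1.3521671  -0.04089268]
```

Free to turn. I'm continuing back to 0.

```bash
python3 -m handwheel '[-1,0,0,0,-0.12, -1,0,0,0,-0.24, -1,0,0,0,-0.36, -1,0,0,0,-0.48, -1,0,0,0,-0.6, -1,0,0,0,-0.72, -1,0,0,0,-0.84, -1,0,0,0,-0.96, -1,0,0,0,-1.07, -1,0,0,0,-1.07, -1,0,0,0,-1.07]';python3 -c "
from h import *
rep();print(arm.get_obs()['torque'])
c=shot('side','s7.png');cv2.imwrite('pics/s7c.png',cv2.resize(cv2.imread('pics/s7.png')[170:290,320:480],None,fx=4,fy=4))"
```

```text
clock: 18.22
tcp_pos: [658.4, -21.9, 116.5]
orientation: [-0.0, -0.116, 0.993, -0.0]
ft_force: [7.7, -1.1, -12.9]
finger_gap: 32.0
grip_force: 61.0
t 18.22 tcp [658.4 -21.9 116.5] yaw 1.803 q [-0.16  0.49  1.42 -0.    1.22 -1.97] F [  7.7  -1.1 -12.9] gap 32.0 gf 61.0
[-3.80202873e-01 -1.28980492e+00 -9.44537156e-05]
```

View pics/s7c.png

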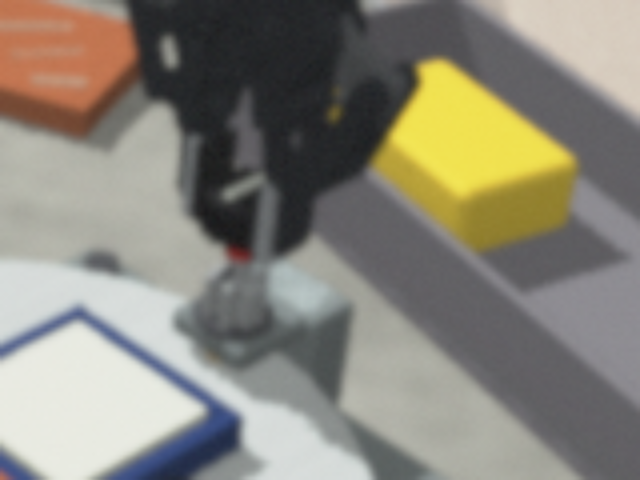

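The line is back as it was at the start. I'm lowering the pin.

```bash
python3 -m handwheel '[-1,0,0,0.3,0, -1,0,0,0.6,0, -1,0,0,0.9,0, -1,0,0,1.2,0, -1,0,0,1.5,0, -1,0,0,1.7,0, -1,0,0,1.9,0, -1,0,0,2.0,0, -1,0,0,2.0,0]';python3 -c "
from h import *
rep()"
```

```text
clock: 19.02
tcp_pos: [658.6, -21.9, 98.4]
orientation: [-0.0, -0.116, 0.993, -0.0]
ft_force: [5.4, -1.4, -9.6]
finger_gap: 31.7
grip_force: 61.6
t 19.02 tcp [658.6 -21.9  98.4] yaw 1.802 q [-0.16  0.51  1.44 -0.    1.19 -1.97] F [ 5.4 -1.4 -9.6] gap 31.7 gf 61.6
```

```bash
python3 -m handwheel '[-1,0,0,0.1,0, -1,0,0,0.2,0, -1,0,0,0.3,0, -1,0,0,0.3,0]';python3 -c "
from h import *
rep()"; python3 -m handwheel '[1,0,0,0,0, 1,0,0,0,0, 1,0,0,0,0, 1,0,0,0,0, 1,0,0,0,0, 1,0,0,0,0, 1,0,0,-4,0, 1,0,0,-8,0, 1,0,0,-12,0, 1,0,0,-12,0, 1,0,0,-12,0]';python3 -c "
from h import *
rep()
c=shot('side','s8.png')
t=shot('top','t8.png')
k=[660.6,-21.5,113.5];print(proj(c,k))
a=cv2.resize(c['frame'][170:290,320:480],(400,300));b=cv2.resize(t['frame'][150:375,230:530],(400,300));z=cv2.resize(cv2.cvtColor(cv2.imread('pics/side1.png'),4)[170:290,320:480],(400,300))
full=cv2.resize(c['frame'],(400,300))
cv2.imwrite('pics/f8.png',cv2.cvtColor(np.vstack([np.hstack([z,a]),np.hstack([full,b])]),4))"
```

```text
clock: 19.35
tcp_pos: [658.8, -21.8, 98.2]
orientation: [0.0, -0.116, 0.993, -0.001]
ft_force: [0.0, -3.5, 2.3]
finger_gap: 32.4
grip_force: 62.6
t 19.35 tcp [658.8 -21.8  98.2] yaw 1.803 q [-0.16  0.51  1.44 -0.    1.19 -1.97] F [ 0.  -3.5  2.3] gap 32.4 gf 62.6
clock: 20.27
tcp_pos: [661.2, -21.6, 222.2]
orientation: [0.004, -0.116, 0.993, -0.001]
ft_force: [0.4, 0.2, -0.4]
finger_gap: 85.0
grip_force: 0.0
t 20.27 tcp [661.2 -21.6 222.2] yaw 1.803 q [-0.16  0.39  1.34  0.    1.4  -1.97] F [ 0.4  0.2 -0.4] gap 85.0 gf 0.0
(np.float64(380.6219650811897), np.float64(226.40411790872875))
```

View pics/f8.png

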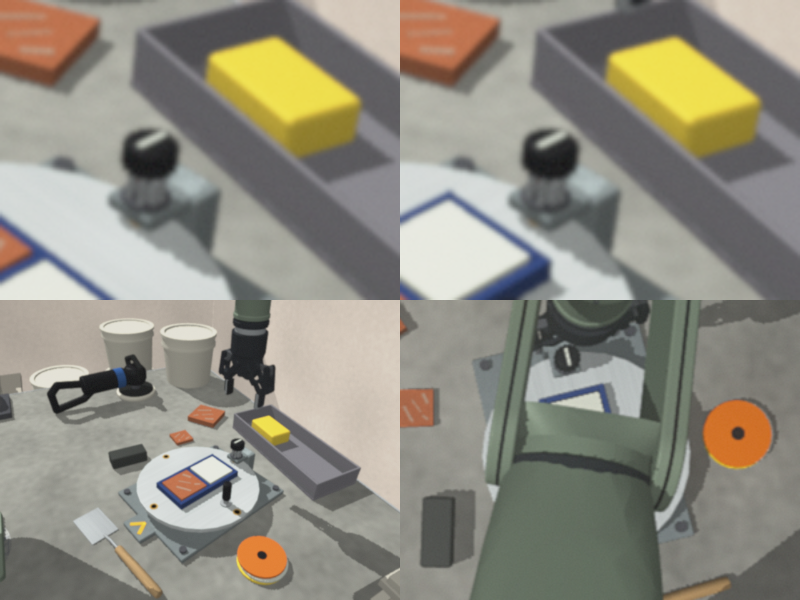

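The final crop matches the start: knob at its home height, no red band, line back at 0. The raw tile is at the front, both tiles are seated, and the brick and pads haven't moved. Handing in.

```bash
python3 -c "
from workcell import arm
print(arm.close_job())"
```

```text
the job is handed in; nothing more can be done
None
```

The raw red-brown tile is at the front by the yellow arrow, the pin looks fully home in the next index hole, and the job was handed in at about 20 s; the judge gave no result back.

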